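# Open the belt guard and hold the idler arm wound back

### The arm

A 6-joint arm with a two-finger parallel gripper is mounted at the origin on the work surface. World frame = base frame: x ahead of the robot, y to its left, z up, the work surface at z = 0. Lengths are in mm, angles in rad, forces in N, time in s.
With the tool pointing down it reaches from about 350 to 875 mm from the base axis. Payload 4.2 kg.
Tool frame: the origin (TCP) lies midway between the tips of the shut fingers; the grasp point (between the pads) lies 19 mm behind it; z points along the fingers, y is the line along which they close (so a half turn about z gives the same grasp; the last joint's range is limited). The gripper opens to 87 mm and grips with 3 to 60 N. Pads are 19 mm wide; open, the fingers measure 117 mm over their backs; the gripper's body (75 mm by 190 mm) begins 51 mm behind the grasp point.
Start: joints at [1.509, 0.385, 0.008, 0, -1.194, -0.259], TCP at [197.046, 593.104, 184.35] pointing down, gripper open.
Joint ranges: [-3.14, 3.14], [-1.21, 2.06], [-1.07, 1.41], [-3.16, 2.05], [-2.99, -0.16], [-3.1, 3.1]. Speed limits (rad/s): [2.79, 2.79, 3.14, 3.14, 3.14, 3.14].

### API

Orientations are given as [roll, pitch, yaw] about the fixed x, y, z axes, in that order (R = Rz(yaw) Ry(pitch) Rx(roll)).
In Python, from rig import get_state, camera, hand_in, outline_of, mark_of gives the robot as it stands.
- The arm moves only by the tool step_arm, never from a script. Its arguments are lists of equal length, an entry for each row: "xyz": the shift along the tool's x, y, z in cm, a list of three; "angular": the turn, a rotation vector about the tool's x, y, z in rad, a list of three; "hand": the finger opening in cm, from 0 to 8.7. In form: {"xyz": [[dx, dy, dz], ...], "angular": [[rx, ry, rz], ...], "hand": [hand, ...]}. A call has exactly 5 rows; each row is the pose to reach, as a shift and turn from the pose commanded when the call began, along the tool's axes at that moment; what a row does not reach only later rows make up. A row lasts 1/10 s, in which the tool goes at most 50 mm and 8.59 degrees, less where a joint would pass 70% of its speed; a pose out of reach is approached as far as the arm can. A call with a gripper value outside its range is refused whole. The fingers move at their own pace and stop on an object; the grip force is fixed at half the most. Time passes only in rows, so rows that repeat a pose let the fingers close, or fill a call up. It gives the time, the measured TCP pose, the force, the opening and the grip force at its end, in the units of the state.
- get_state(): the state, without advancing time (a new reading comes with each control period).
- camera(name): name is "scene" or "side" or "wrist"; returns a dict with "image" (384x512x3 uint8, blue, green, red), "z_map" (384x512 float32, mm along the optical axis (not along the pixel's ray), 0 where there is no reading), "camera_matrix" (3x3 intrinsics, pixels), "world_from_camera" (4x4, takes a point from camera to world coordinates). Camera axes: x right, y down, z forward; pixel columns grow to the right and rows downward; lengths in mm; the calibration is good to about 2 mm. A picture is of the moment at which its call begins.
- hand_in(): hands the job in; it is judged then, once.
Trained networks look in the newest picture that a camera, given by its name, has taken for a name from the list of things; names that differ only in an ending like _2 or _b are one class to them, and where a whole thing is asked for, a point or a joint stands for the part that bears it (a point fixed in the world has none). Each returns a list of dicts, best first, with "conf" (0 to 1); they miss things now and then, are a little off and sometimes report something else, mostly with a low value. They report only what shows in the picture. A call takes as long as a camera call.
- outline_of(camera, target): "mask" (384x512 bool, what is visible of it).
- mark_of(camera, target): "position" ([x, y, z] in mm, in world coordinates, good to about 4 mm: a listed point, or the origin of a listed thing).
The state is a dict: "clock": time; "joint_positions": joint angles; "joint_vel": joint speeds; "joint_efforts": joint torques, N m; "eef_pos": TCP position; "tool_rot": TCP orientation; "contact_force": force on the tool from outside, world axes, zero at the start; "torque": the same for the moment, N m; "width": finger opening in mm; "finger_force": force on a finger pad.
Only numpy, scipy, OpenCV 4.12 (cv2) and the standard library are available. Lean on these libraries where they do the work, as an engineer would, in place of code of your own. Each camera call takes 0.05 s, during which the arm holds its last target. There are 200 camera calls.

### The job

A new belt is about to go on the bench sander: raise the yellow guard on its drive housing to about 75 degrees from closed and let go, so that its stiff hinge keeps it there. Then, inside the housing, swing the red spring-loaded idler arm by its orange knob all the way over to its stop and finish holding it there against the spring, still holding when the program ends. Leave the turned balls, chisels and mallet where they are.

Things in the scene. Friction and masses are not known exactly. Their poses are not given: they have to be found in the camera images.
- drive: Fixed drive housing, 190 (x) x 500 (y) x 80 high; origin: centre of its underside, on the table. x to the back (away from robot), y to its left, z up. Middle 300 mm of y: open-topped grey box, walls 5, under the guard. Green closed ends: right (-y) with motor, 96 across, at x +40, y -200, top at 190; left with a disc, top at 102. Two pulleys inside at x +45, y +-105, 68 across, 68 high.
- guard (a joint): Angle of the guard (rad): 0 closed and level, grows as the front edge is raised; wanted about 1.31 (75 degrees). The hinge is stiff: the guard stays where it is left at any angle; moving it takes about 4 to 8 N at the bar. It starts closed or a little open (up to 0.3).
- guard_hinge (a point): Middle of the guard's hinge line, which runs along the drive's y over the housing's far rim (drive x +95, height 84). The guard is a yellow frame with a clear pane, 296 wide, 8 thick, reaching 195 mm forward from the hinge when closed.
- guard_bar (a point): Middle of the guard's handle: straight steel bar, 12 mm thick, 100 long, parallel to the hinge, in the guard's plane, 240 mm from the hinge line (circles about it) and 45 mm off the guard's front edge, to which 10 mm rods at the bar's two ends join it. With the guard closed it stands in front of the housing at height 84.
- idler (a joint): Angle of the red idler arm (rad): 0 at rest (spring holds it there), 0.9 at its stop; must be at the stop, more than 0.84. It grows as the knob is swung towards the drive's +y (left), that is clockwise from above. A spring pulls it back, with about 3 N at the knob at rest, 8 N at the stop; released, it returns.
- idler_pivot (a point): On the idler arm's upright pivot axis (drive x +35, y 0), at the knob's mid height (55).
- idler_knob (a point): Centre (height 55) of the upright orange knob on the arm's end: round, 18 thick, from 30 to 72 above the table, 100 from the pivot axis. At rest at drive x -55, y -43; at the stop x -55, y +43; between, it bulges to x -65. The red arm below it has its top at 30 and half-way a white roller, 40 across, top at 47. The box around and in front of the knob is empty.
- ball_striped: Turned wooden ball, dark with orange bands, 72 mm across, small flat foot; loose, to the left in front of the housing. Origin at its underside. Leave it.
- ball_pale: Pale wooden ball, 76 mm across, small flat foot; loose, to the right in front of the housing. Origin at its underside. Leave it.
- ball_brown: Brown wooden ball with dark bands, 72 mm across, loose, on the left of the bench. Origin at its underside. Leave it.
- chisel_blue: Chisel with blue handle, 245 long, 26 high, lying loose on the left. Origin under the front end of the handle. Leave it.
- chisel_red: Chisel with red handle, 245 long, 26 high, lying loose on the right. Origin under the front end of the handle. Leave it.
- mallet: Dark wooden mallet, standing on its head, 80 mm across and 218 high, on the left. Origin at its underside. Leave it.

How it is judged:
By the outcome, as a careful person would: the job done as asked, in the order asked, and still so for the second after the job is handed in, while the arm keeps its last pose, push and grip.
It also fails if it takes over 51 s, if anything falls off the work surface, if the arm or the gripper's body presses on something with over 40 N, if the wrist force passes 120 N, or if a joint passes its speed limit or range.

## Working session

There is one attempt and no reset: what is moved stays moved. The work goes in short steps, Python scripts to look and compute and a tool call to move; the robot and the scene stay as the last step left them, time stands still between calls to the robot, and variables do not carry over. Pictures are saved under pics/ and viewed, at most 10 in all, crops included, and the job is handed in when it is done.

Besides the shell and the picture viewer there is one more tool, called after "Request:" as a command line: name --argument value ..., lists and objects as JSON in quotes. step_arm: Moves the arm, as the interface text tells. Its arguments: {"type":"object","properties":{"xyz":{"type":"array"},"angular":{"type":"array"},"hand":{"type":"array"}},"required":["xyz","angular","hand"]}

```bash
mkdir -p pics; ls
python3 - <<'E'
from rig import *
import cv2,numpy as np
s=get_state();print({k:np.round(v,3) for k,v in s.items()})
ims=[]
for c in ["scene","side"]:
    d=camera(c);ims.append(d["image"])
    print(c,np.round(d["world_from_camera"],2).tolist())
    for n in ["drive","guard_hinge","guard_bar","idler_pivot","idler_knob","ball_striped","ball_pale","ball_brown","chisel_blue","chisel_red","mallet"]:
        r=mark_of(c,n)
        print(n,[(np.round(x["position"]).tolist(),round(x["conf"],2)) for x in r[:2]])
    cv2.imwrite(f"pics/{c}0.png",d["image"])
E
```

```text
pics
{'clock': np.float64(0.0), 'joint_positions': array([ 1.509e+00,  3.860e-01,  7.000e-03, -1.000e-03, -1.194e+00,
       -2.590e-01]), 'joint_vel': array([ 0.   ,  0.001,  0.   ,  0.   , -0.001, -0.002]), 'joint_efforts': array([-0.0000e+00, -3.9067e+01,  1.8740e+01,  4.2200e+00,  1.1000e-02,
       -0.0000e+00]), 'eef_pos': array([196.831, 592.46 , 183.24 ]), 'tool_rot': array([ 3.139, -0.   , -0.321]), 'contact_force': array([ 0.306,  0.463, -0.16 ]), 'torque': array([ 0.022,  0.003, -0.021]), 'finger_force': np.float64(0.0), 'width': np.float64(87.191)}
scene [[-0.84, 0.44, -0.32, 943.92], [0.55, 0.67, -0.51, 671.8], [-0.01, -0.6, -0.8, 1093.72], [0.0, 0.0, 0.0, 1.0]]
drive [([573.0, -44.0, -0.0], 0.95)]
guard_hinge []
guard_bar [([425.0, -56.0, 98.0], 0.62), ([572.0, -48.0, -4.0], 0.27)]
idler_pivot []
idler_knob []
ball_striped [([384.0, 98.0, -0.0], 0.84)]
ball_pale [([432.0, -237.0, -1.0], 0.77)]
ball_brown [([371.0, 472.0, -3.0], 0.72), ([578.0, 498.0, 1.0], 0.6)]
chisel_blue [([464.0, 605.0, 5.0], 0.82)]
chisel_red [([535.0, -528.0, 0.0], 0.59)]
mallet [([581.0, 497.0, 1.0], 0.69)]
side [[0.75, -0.4, 0.53, -363.2], [-0.66, -0.43, 0.61, -996.82], [-0.02, -0.81, -0.59, 1071.25], [0.0, 0.0, 0.0, 1.0]]
drive [([571.0, -41.0, -0.0], 0.61)]
guard_hinge [([370.0, 470.0, -2.0], 0.64), ([668.0, -39.0, 84.0], 0.57)]
guard_bar [([429.0, -52.0, 98.0], 0.79)]
idler_pivot [([429.0, -54.0, 101.0], 0.45)]
idler_knob []
ball_striped [([386.0, 92.0, 0.0], 0.49)]
ball_pale [([436.0, -232.0, -1.0], 0.93)]
ball_brown [([371.0, 471.0, -4.0], 0.69)]
chisel_blue [([462.0, 603.0, -3.0], 0.65)]
chisel_red [([537.0, -530.0, -1.0], 0.82), ([370.0, 470.0, -2.0], 0.44)]
mallet [([584.0, 495.0, 2.0], 0.58)]
```

View pics/scene0.png

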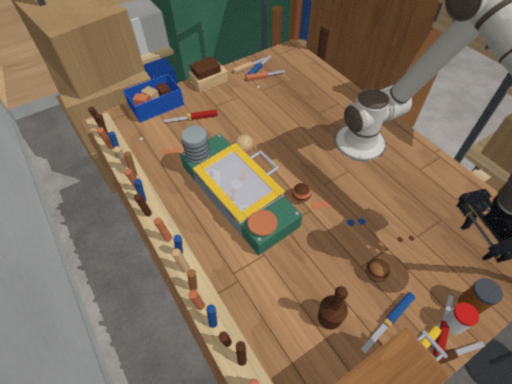

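View pics/side0.png

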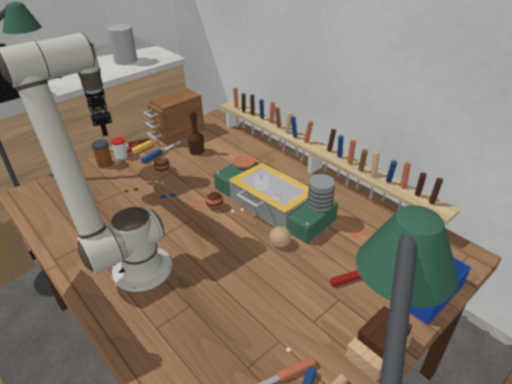

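The scene view shows the yellow guard nearly closed, with its bar at about px (265,160). The motor is at the far right, and the striped ball (302,190) and pale ball (245,142) sit to either side of the bar. The side view agrees, with the bar near (250,198). Next I'll get the drive's yaw and set up move helpers.

```bash
cat > h.py <<'E'
from rig import *
import numpy as np, cv2
from scipy.spatial.transform import Rotation as Rn
def cloud(d,m):
    v,u=np.nonzero(m&(d["z_map"]>0)); z=d["z_map"][v,u]; K=d["camera_matrix"]
    p=np.c_[(u-K[0,2])*z/K[0,0],(v-K[1,2])*z/K[1,1],z]; T=d["world_from_camera"]
    return p@T[:3,:3].T+T[:3,3]
def Rt(yaw,tilt,fwd):
    """tool z along fwd heading, 'tilt' below horizontal; yaw=tool yaw when pointing down"""
    ax=[-np.sin(fwd),np.cos(fwd),0]
    return Rn.from_rotvec(-(np.pi/2-tilt)*np.array(ax))*Rn.from_euler('xyz',[np.pi,0,yaw])
def go(p,R,s=None):
    s=s or get_state(); C=Rn.from_euler('xyz',s["tool_rot"])
    d=C.inv().apply(np.array(p)-s["eef_pos"])/10; r=(C.inv()*R).as_rotvec()
    print(np.round(d,2).tolist(),np.round(r,3).tolist())
E
python3 - <<'E'
from h import *
for c in ["scene","side"]:
    d=camera(c); m=outline_of(c,"drive")[0]["mask"]; P=cloud(d,m)
    P=P[(P[:,2]>70)&(P[:,2]<112)]; r=cv2.minAreaRect(P[:,:2].astype(np.float32)); print(c,len(P),r)
    hsv=cv2.cvtColor(d["image"],cv2.COLOR_BGR2HSV)
    y=(hsv[...,0]>18)&(hsv[...,0]<32)&(hsv[...,1]>200)&(hsv[...,2]>150)
    Q=cloud(d,y); Q=Q[(abs(Q[:,0]-570)<140)&(abs(Q[:,1]+45)<200)&(Q[:,2]>70)]
    print(len(Q),cv2.minAreaRect(Q[:,:2].astype(np.float32)),np.linalg.lstsq(np.c_[Q[:,:2],np.ones(len(Q))],Q[:,2],rcond=None)[0])
    b=[x["position"] for x in mark_of(c,"guard_bar")[:1]];print(np.round(b,1))
print(Rt(-np.pi/2,np.pi/4,0).as_matrix().round(2))
E
```

```text
scene 6024 ((548.693603515625, -43.947052001953125), (252.6186065673828, 501.5675964355469), 4.3221025466918945)
0 ((0.0, 0.0), (0.0, 0.0), 0.0) [0. 0. 0.]
[[428.3 -55.6 101.9]]
side 3738 ((544.3211669921875, -50.513275146484375), (253.45074462890625, 503.6380310058594), 3.3801498413085938)
0 ((0.0, 0.0), (0.0, 0.0), 0.0) [0. 0. 0.]
[[424.7 -57.2  98.1]]
[[ 0.   -0.71  0.71]
 [-1.   -0.    0.  ]
 [ 0.   -0.71 -0.71]]
```

```bash
cat >> h.py <<'E'
W=0.067; xd=np.array([np.cos(W),np.sin(W),0]); yd=np.array([-np.sin(W),np.cos(W),0]); zz=np.array([0,0,1.])
D=np.array([572,-43,0.]); H=D+95*xd+84*zz; BAR=np.array([427,-54,99.])
RB=Rt(-np.pi/2+W,np.pi/4,W); tz=RB.as_matrix()[:,2]
def bar(a): return H+240*(-np.cos(a)*xd+np.sin(a)*zz)
E
python3 - <<'E'
from h import *
print(bar(.065)); go([350,200,260],RB); go(BAR-51*tz+[0,0,100],RB)
E
```

```text
[427.83101516 -52.67380155  99.58901732]
[26.91, 32.48, -7.56] [0.69, 0.463, 1.119]
[38.89, 55.52, -5.07] [0.69, 0.463, 1.119]
```

Request:
step_arm --xyz '[[27,32.5,-7.5],[27,32.5,-7.5],[27,32.5,-7.5],[27,32.5,-7.5],[27,32.5,-7.5]]' --angular '[[0.69,0.46,1.12],[0.69,0.46,1.12],[0.69,0.46,1.12],[0.69,0.46,1.12],[0.69,0.46,1.12]]' --hand '[5,5,5,5,5]'

```text
clock: 2.0
eef_pos: [287.0, 361.9, 228.6]
tool_rot: [-2.713, -0.117, -0.964]
contact_force: [1.1, 1.0, 1.7]
width: 55.2
finger_force: 0.0
```

Run:
```python
from h import *
s=get_state();print(s["eef_pos"],s["tool_rot"],s["joint_positions"]);go(BAR-51*tz+[0,0,100],RB)
```

```text
[287.03915458 361.93127034 228.60202267] [-2.71300856 -0.11700739 -0.96377888] [ 1.52891729 -0.13184156 -0.76371417  0.55995119 -0.83935078 -1.25528726]
[40.09, 15.63, -2.67] [0.316, 0.215, 0.51]
```

Request:
step_arm --xyz '[[40,15.5,-2.7],[40,15.5,-2.7],[40,15.5,-2.7],[40,15.5,-2.7],[40,15.5,-2.7]]' --angular '[[0.32,0.215,0.51],[0.32,0.215,0.51],[0.32,0.215,0.51],[0.32,0.215,0.51],[0.32,0.215,0.51]]' --hand '[5,5,5,5,5]'

```text
clock: 2.5
eef_pos: [347.6, 143.8, 289.3]
tool_rot: [-2.378, -0.006, -1.505]
contact_force: [0.8, 1.0, -0.5]
width: 50.1
finger_force: 0.0
```

Run:
```python
from h import *
s=get_state();print(s["eef_pos"],s["tool_rot"],s["joint_positions"]);go(BAR-51*tz+[0,0,100],RB)
```

```text
[347.58295299 143.76380058 289.25078951] [-2.37752227 -0.00636337 -1.50545649] [ 1.52889105 -0.54236349 -1.06715031  0.86217656 -1.13527166 -1.88008203]
[20.22, 1.65, 6.1] [0.021, -0.006, 0.003]
```

```bash
cat >> h.py <<'E'
from scipy.optimize import least_squares
lo=np.array([-3.14,-1.21,-1.07,-3.16,-2.99,-3.1]); hi=np.array([3.14,2.06,1.41,2.05,-.16,3.1])
def fk(q,k,s4=1):
    h,a,b,c,e,L=k; E=lambda ax,t: Rn.from_euler(ax,t)
    R=E('z',q[0]); p=R.apply([0,e,h]); R=R*E('y',q[1]); p=p+R.apply([0,0,a])
    R=R*E('y',-q[2]); p=p+R.apply([b,0,c]); R=R*E('x',s4*q[3])*E('y',-q[4]); p=p+R.apply([L,0,0])
    return p,R
E
python3 - <<'E'
from h import *
S=[([1.509,.386,.0072,-.001,-1.194,-.259],[196.831,592.46,183.24],[3.139,0,-.321]),
([1.52891729,-0.13184156,-0.76371417,0.55995119,-0.83935078,-1.25528726],[287.04,361.93,228.6],[-2.71300856,-0.11700739,-0.96377888]),
([1.52889105,-0.54236349,-1.06715031,0.86217656,-1.13527166,-1.88008203],[347.58,143.76,289.25],[-2.37752227,-0.00636337,-1.50545649])]
for s4 in (1,-1):
    f=lambda k: np.concatenate([fk(q,k,s4)[0]-p for q,p,_ in S])
    r=least_squares(f,[350,350,350,50,-160,250]); print(s4,r.x.round(1),r.fun.round(1))
    for q,p,e in S: print(fk(q,r.x,s4)[1].as_matrix()[:,0].round(3),Rn.from_euler('xyz',e).as_matrix()[:,2].round(3))
E
```

```text
1 [-547.8  504.   272.6  391.8 -212.9 -123.9] [  51.8  -18.6  123.   -10.2   -8.7   -9.7  -42.8    7.1 -113.4]
[ 0.001 -0.002 -1.   ] [-0.001 -0.002 -1.   ]
[-0.388  0.183 -0.903] [ 0.402  0.15  -0.903]
[-0.685  0.098 -0.722] [ 0.691  0.041 -0.722]
-1 [ 160.   503.9  398.1  101.5 -139.5  327.2] [-21.1  -5.7  63.5  -3.   -4.  -17.9  23.5  -1.1 -45.5]
[-0.001 -0.002 -1.   ] [-0.001 -0.002 -1.   ]
[ 0.402  0.15  -0.903] [ 0.402  0.15  -0.903]
[ 0.691  0.041 -0.722] [ 0.691  0.041 -0.722]
```

```bash
cat >> h.py <<'E'
def fk(q,k):
    h,a,b,c,e,L=k; E=lambda ax,t: Rn.from_euler(ax,t)
    R=E('z',q[0]); p=np.array([0,0,h]); R=R*E('y',q[1]); p=p+R.apply([0,0,a])
    R=R*E('y',-q[2]); p=p+R.apply([b,0,c]); R=R*E('x',-q[3]); p=p+R.apply([0,e,0]); R=R*E('y',-q[4]); p=p+R.apply([L,0,0])
    return p,R*E('x',-q[5])
E
python3 - <<'E'
from h import *
S=[([1.509,.386,.0072,-.001,-1.194,-.259],[196.831,592.46,183.24],[3.139,0,-.321]),
([1.52891729,-0.13184156,-0.76371417,0.55995119,-0.83935078,-1.25528726],[287.04,361.93,228.6],[-2.71300856,-0.11700739,-0.96377888]),
([1.52889105,-0.54236349,-1.06715031,0.86217656,-1.13527166,-1.88008203],[347.58,143.76,289.25],[-2.37752227,-0.00636337,-1.50545649])]
f=lambda k: np.concatenate([fk(q,k)[0]-p for q,p,_ in S])
r=least_squares(f,[200,500,450,0,-160,250]); k=r.x;print(k.round(1),r.fun.round(1))
off=[fk(q,k)[1].inv()*Rn.from_euler('xyz',e) for q,p,e in S]
for o in off: print(o.as_matrix().round(2).tolist())
O=off[0]
open('h.py','a').write(f"\nk={k.round(1).tolist()}; O=Rn.from_quat({O.as_quat().tolist()})\n"+'''
def ik(p,R,n=40,seed=0,q0=None):
    rg=np.random.default_rng(seed); best=[]
    def f(q):
        P,Q=fk(q,k); return np.concatenate([(P-p)/100,(R.inv()*Q*O).as_rotvec()])
    st=[q0] if q0 is not None else []
    for i in range(n):
        x=st[i] if i<len(st) else rg.uniform(lo,hi)
        r=least_squares(f,np.clip(x,lo+1e-3,hi-1e-3),bounds=(lo,hi))
        if r.cost<1e-5 and not any(np.abs(r.x-b).max()<.02 for b in best): best.append(r.x)
    return best
''')
E
python3 - <<'E'
from h import *
print('now',get_state()["joint_positions"].round(2))
for t in (45,55,65,75,90):
  for flip in (0,np.pi):
    R=Rt(-np.pi/2+W+flip,np.radians(t),W); z=R.as_matrix()[:,2]
    for nm,p in (("pre",BAR-51*z),("grasp",BAR+19*z),("end",bar(1.31)+19*z)):
        print(t,round(flip),nm,[b.round(2).tolist() for b in ik(p,R,15)])
E
```

```text
[ 159.3  564.8  421.2    0.8 -160.1  344.3] [-0.1  0.  -0.1  0.1  0.   0.1 -0.1  0.   0.1]
[[-0.0, -0.0, 1.0], [-1.0, -0.0, -0.0], [0.0, -1.0, -0.0]]
[[0.0, 0.0, 1.0], [-1.0, 0.0, 0.0], [-0.0, -1.0, 0.0]]
[[0.0, 0.0, 1.0], [-1.0, 0.0, 0.0], [-0.0, -1.0, 0.0]]
now [ 1.53 -0.54 -1.07  0.86 -1.14 -1.88]
45 0 pre []
45 0 grasp []
45 0 end [[0.21, -0.07, -0.69, 0.57, -0.19, -0.67]]
45 3 pre []
45 3 grasp []
45 3 end [[0.21, -0.07, -0.69, 0.57, -0.19, 2.47]]
55 0 pre []
55 0 grasp []
55 0 end [[0.25, -0.01, -0.43, 0.2, -0.56, -0.33]]
55 3 pre []
55 3 grasp []
55 3 end [[0.25, -0.01, -0.43, 0.2, -0.56, 2.81]]
65 0 pre [[0.36, -0.21, -0.97, 0.31, -0.41, -0.55]]
65 0 grasp []
65 0 end [[0.24, 0.06, -0.24, 0.1, -0.83, -0.22]]
65 3 pre [[0.36, -0.21, -0.97, 0.31, -0.41, 2.59]]
65 3 grasp []
65 3 end [[0.24, 0.06, -0.24, 0.1, -0.83, 2.92]]
75 0 pre [[0.32, -0.1, -0.75, 0.1, -0.67, -0.32]]
75 0 grasp [[0.3, 0.04, -0.84, 0.14, -0.44, -0.35]]
75 0 end [[0.22, 0.15, -0.08, 0.04, -1.08, -0.17]]
75 3 pre [[0.32, -0.1, -0.75, 0.1, -0.67, 2.82]]
75 3 grasp [[0.3, 0.04, -0.84, 0.14, -0.44, 2.79]]
75 3 end [[0.22, 0.15, -0.08, 0.05, -1.08, 2.97]]
90 0 pre [[0.26, 0.08, -0.49, -0.0, -1.0, -0.19]]
90 0 grasp [[0.26, 0.17, -0.6, -0.0, -0.8, -0.19]]
90 0 end [[0.2, 0.3, 0.16, -0.0, -1.43, -0.13]]
90 3 pre [[0.26, 0.08, -0.49, 0.0, -1.0, 2.95]]
90 3 grasp [[0.26, 0.17, -0.6, 0.0, -0.8, 2.95]]
90 3 end [[0.2, 0.3, 0.16, 0.0, -1.43, 3.01]]
```

```bash
cat >> h.py <<'E'
def RT(t): return Rt(-np.pi/2+W,np.radians(t),W)
def tcp(b,t,d=0): return b+(19-d)*RT(t).as_matrix()[:,2]
E
python3 - <<'E'
from h import *
for t in (68,70,72): print(t,[b.round(2).tolist() for b in ik(tcp(BAR,t),RT(t),15)])
for a,t in ((.3,68),(.6,65),(.9,60),(1.31,60)): print(a,t,[b.round(2).tolist() for b in ik(tcp(bar(a),t),RT(t),15)])
p=tcp(BAR,74,110);print(p);go(p,RT(74))
E
```

```text
68 [[0.28, -0.0, -1.03, 0.44, -0.19, -0.63]]
70 [[0.3, 0.01, -0.96, 0.3, -0.28, -0.51]]
72 [[0.31, 0.02, -0.91, 0.22, -0.35, -0.43]]
0.3 68 [[0.32, -0.08, -0.85, 0.22, -0.44, -0.43]]
0.6 65 [[0.31, -0.13, -0.71, 0.19, -0.57, -0.38]]
0.9 60 [[0.29, -0.11, -0.6, 0.2, -0.58, -0.36]]
1.31 60 [[0.25, 0.02, -0.33, 0.14, -0.7, -0.26]]
[401.97327836 -55.6793039  186.47481433]
[20.19, 4.22, 10.37] [-0.485, -0.006, 0.002]
```

Request:
step_arm --xyz '[[4,1,0],[8,2,2],[12,3,4],[16,4,6],[20.2,4.2,8]]' --angular '[[-0.15,0,0],[-0.3,0,0],[-0.45,0,0],[-0.485,0,0],[-0.485,0,0]]' --hand '[3.2,3.2,3.2,3.2,3.2]'

```text
clock: 3.0
eef_pos: [362.7, 13.9, 235.3]
tool_rot: [-2.824, -0.027, -1.506]
contact_force: [0.9, 0.9, 1.4]
width: 32.7
finger_force: 0.0
```

Run:
```python
from h import *
s=get_state();print(s["eef_pos"],s["tool_rot"],s["joint_positions"].round(2));go(tcp(BAR,74,110),RT(74))
```

```text
[362.65594418  13.93951094 235.27806737] [-2.82432818 -0.02706    -1.50605508] [ 0.71 -0.36 -0.76  0.26 -0.95 -0.77]
[7.07, -1.72, 5.9] [-0.038, -0.027, 0.006]
```

Request:
step_arm --xyz '[[4,-1,3],[7,-1.7,5.5],[7.1,-1.7,5.9],[7.1,-1.7,5.9],[7.1,-1.7,5.9]]' --angular '[[-0.038,-0.027,0.006],[-0.038,-0.027,0.006],[-0.038,-0.027,0.006],[-0.038,-0.027,0.006],[-0.038,-0.027,0.006]]' --hand '[3.2,3.2,3.2,3.2,3.2]'

```text
clock: 3.5
eef_pos: [401.2, -55.1, 186.2]
tool_rot: [-2.863, -0.003, -1.503]
contact_force: [0.2, 0.4, 0.2]
width: 32.3
finger_force: 0.0
```

Run:
```python
from h import *
s=get_state();print(s["eef_pos"],s["tool_rot"],s["joint_positions"].round(2));
ims=[]
d=camera("wrist"); print([(np.round(x["position"],1),x["conf"]) for x in mark_of("wrist","guard_bar")],[(np.round(x["position"],1),x["conf"]) for x in mark_of("wrist","guard_hinge")])
cv2.imwrite("pics/w1.png",d["image"]); go(tcp(BAR,74,0),RT(74))
im=d["image"]; np.savez("w1.npz",**d)
```

```text
[401.22454249 -55.09792639 186.18528664] [-2.86284399 -0.00313039 -1.50335802] [ 0.34 -0.18 -0.72  0.11 -0.77 -0.34]
[(array([428.4, -57.2,  95.3]), 0.85)] [(array([667.9, -39.2,  79.3]), 0.86)]
[0.18, -0.02, 11.04] [-0.001, -0.001, 0.004]
```

View pics/w1.png

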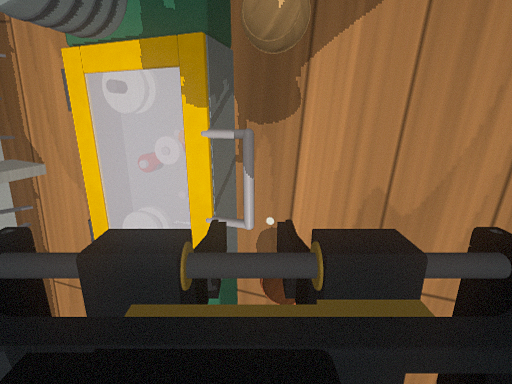

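The wrist view shows the bar at about column 249, rows 132–225, and the finger tips straddle that column. I'll measure the bar from depth to refine it.

Run:
```python
from h import *
d=dict(np.load("w1.npz")); m=np.zeros((384,512),bool); m[150:205,245:254]=1
P=cloud(d,m); print(np.percentile(P,[5,50,95],axis=0).round(1)); Q=P[P[:,2]>np.max(P[:,2])-6]; print(len(Q),Q.mean(0).round(1))
for r in (138,220):
    m[:]=0; m[r-4:r+4,235:262]=1; P=cloud(d,m); P=P[P[:,2]>70]; print(r,P.mean(0).round(1))
m[:]=0; m[110:240,195:260]=1; P=cloud(d,m); P=P[(P[:,2]>70)&(P[:,0]<440)]; print(P[:,1].min(),P[:,1].max(),P[:,2].max())
```

```text
[[424.3 -86.8 101.1]
 [428.5 -60.6 104.6]
 [433.  -33.2 106.3]]
474 [428.7 -60.3 104.4]
138 [ 435.7 -101.5  103.9]
220 [429.5 -10.8 103. ]
-109.74360060378825 -0.03716425787555977 256.8489857256678
```

Request:
step_arm --xyz '[[0.2,-0.15,3],[0.2,-0.15,6],[0.2,-0.15,8.5],[0.2,-0.15,10.2],[0.2,-0.15,11]]' --angular '[[0,0,0],[0,0,0],[0,0,0],[0,0,0],[0,0,0]]' --hand '[3.2,3.2,3.2,3.2,3.2]'

```text
clock: 4.15
eef_pos: [432.7, -54.1, 79.6]
tool_rot: [-2.865, -0.003, -1.5]
contact_force: [-0.0, 0.2, -0.3]
width: 32.0
finger_force: 0.0
```

Request:
step_arm --xyz '[[0,0,0],[0,0,0],[0,0,0],[0,0,0],[0,0,0]]' --angular '[[0,0,0],[0,0,0],[0,0,0],[0,0,0],[0,0,0]]' --hand '[1.5,0.5,0.5,0.5,0.5]'

```text
clock: 4.65
eef_pos: [433.2, -55.6, 81.0]
tool_rot: [-2.862, -0.003, -1.504]
contact_force: [0.3, 0.3, -0.0]
width: 6.6
finger_force: 0.0
```

```bash
cat >> h.py <<'E'
def rows(pts,s=None):
    """pts: list of (angle,tilt): rows relative to now"""
    s=s or get_state(); C=Rn.from_euler('xyz',s["tool_rot"])
    X=[];A=[]
    for a,t in pts:
        X.append((C.inv().apply(tcp(bar(a),t)-s["eef_pos"])/10).round(2).tolist()); A.append((C.inv()*RT(t)).as_rotvec().round(3).tolist())
    print(X,A)
E
python3 - <<'E'
from h import *
s=get_state();print(s["eef_pos"],s["contact_force"].round(1),s["width"],s["finger_force"])
t=np.degrees(np.arcsin(-Rn.from_euler('xyz',s["tool_rot"]).as_matrix()[2,2])); g=s["eef_pos"]-19*Rn.from_euler('xyz',s["tool_rot"]).as_matrix()[:,2]
print(t,g,np.linalg.norm((g-H)[[0,2]])); 
rows([(.065,74),(.12,73.5),(.18,73),(.25,72),(.32,71),(.4,70)])
E
```

```text
[433.20539927 -55.63514399  81.00381293] [ 0.3  0.3 -0. ] 6.607783526640383 0.0
73.98659598988657 [427.97269512 -55.93663421  99.26655946] 239.30162867185345
[[-0.33, -0.02, -0.03], [-0.33, -0.51, -1.26], [-0.32, -1.13, -2.57], [-0.32, -1.96, -4.05], [-0.32, -2.89, -5.47], [-0.31, -4.07, -7.01]] [[-0.0, -0.003, 0.0], [0.009, -0.003, 0.0], [0.017, -0.003, 0.0], [0.035, -0.003, 0.0], [0.052, -0.003, 0.0], [0.07, -0.003, 0.0]]
```

Run:
```python
from h import *
ims=[]
for c,n in (("wrist",1),("scene",0),("side",0)):
    d=camera(c); print(c,[(np.round(x["position"],1).tolist(),round(x["conf"],2)) for x in mark_of(c,"guard_bar")])
    if c=="wrist": ims.append(cv2.resize(d["image"],(400,300))); np.savez("w2.npz",**d)
    else:
        K=d["camera_matrix"]; q=np.linalg.inv(d["world_from_camera"])@[428,-55,99,1]; u=K@q[:3]; u=(u/u[2])[:2].astype(int); print(c,u)
        cr=d["image"][max(u[1]-50,0):u[1]+50,u[0]-66:u[0]+67]; ims.append(cv2.resize(cr,(400,300),interpolation=cv2.INTER_CUBIC))
cv2.imwrite("pics/c2.png",np.vstack([np.hstack(ims[:2]),np.hstack([ims[2],ims[2]*0])]))
```

```text
wrist [([429.5, -57.0, 98.2], 0.64)]
scene [([431.6, -58.0, 100.3], 0.58)]
scene [268 159]
side []
side [245 199]
```

View pics/c2.png

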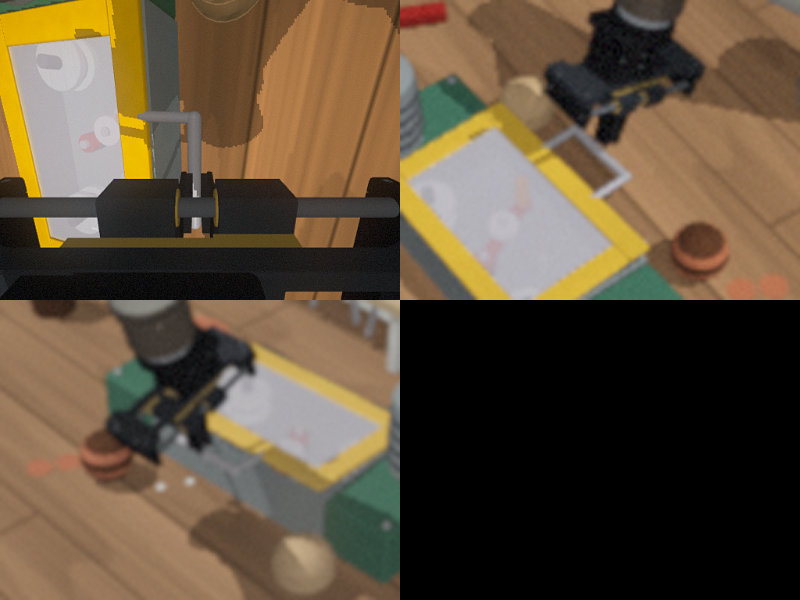

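Run:
```python
from h import *
s=get_state();print(s["eef_pos"],s["width"],s["clock"])
for c in ("scene","side"):
    d=camera(c); m=d["image"].max(2)<60
    P=cloud(d,m); P=P[(np.hypot(P[:,0]-433,P[:,1]+56)<60)&(P[:,2]>30)&(P[:,2]<200)]
    i=np.argsort(P[:,2])[:12]; print(c,len(P)); print(P[i].round(0).tolist())
d=dict(np.load("w2.npz"))
for (u,v) in ((248,150),(248,180),(248,200),(248,240),(250,280),(237,240),(265,240),(237,290),(270,290)):
    m=np.zeros((384,512),bool); m[v-1:v+2,u-1:u+2]=1; P=cloud(d,m); print(u,v,P.mean(0).round(0) if len(P) else None)
```

```text
[432.88274607 -55.81373866  80.3619688 ] 5.407023742019864 4.95
scene 74
[[430.0, -50.0, 121.0], [432.0, -54.0, 125.0], [430.0, -57.0, 125.0], [433.0, -59.0, 126.0], [430.0, -51.0, 126.0], [426.0, -43.0, 126.0], [430.0, -45.0, 126.0], [418.0, -43.0, 126.0], [415.0, -46.0, 126.0], [428.0, -54.0, 127.0], [422.0, -43.0, 128.0], [432.0, -61.0, 129.0]]
side 59
[[421.0, -64.0, 121.0], [408.0, -62.0, 122.0], [413.0, -68.0, 124.0], [407.0, -58.0, 125.0], [427.0, -69.0, 126.0], [414.0, -66.0, 127.0], [423.0, -67.0, 127.0], [430.0, -66.0, 127.0], [420.0, -65.0, 127.0], [405.0, -71.0, 129.0], [420.0, -60.0, 130.0], [405.0, -66.0, 131.0]]
248 150 [ 433. -106.  105.]
248 180 [431. -86. 105.]
248 200 [430. -73. 105.]
248 240 [429. -44. 105.]
250 280 [425. -12. 105.]
237 240 [424. -63. 144.]
265 240 [410. -64. 140.]
237 290 [416. -49. 166.]
270 290 [400. -56. 170.]
```

The fingers closed above the bar: both fixed cameras put the true tips near z≈120, while the reported TCP is at 80. So the tips end about 39 mm short of the reported TCP. I'll shift all targets by that amount.

```bash
cat >> h.py <<'E'
OFF=39.
def tcp(b,t,d=0): return b+(19+OFF-d)*RT(t).as_matrix()[:,2]
E
python3 - <<'E'
from h import *
BAR=np.array([428.5,-55,99.5])
for t in (60,65,70,74): print(t,[b.round(2).tolist() for b in ik(tcp(BAR,t),RT(t),12)])
for a,t in ((.3,68),(.6,65),(.9,60),(1.31,60)): print(a,t,[b.round(2).tolist() for b in ik(tcp(bar(a),t),RT(t),12)])
go(tcp(BAR,74),RT(74));go(tcp(BAR,68),RT(68))
E
```

```text
60 []
65 []
70 []
74 [[0.28, 0.13, -0.91, 0.23, -0.26, -0.43]]
0.3 68 [[0.3, 0.01, -0.9, 0.29, -0.3, -0.49]]
0.6 65 [[0.29, -0.05, -0.75, 0.22, -0.45, -0.4]]
0.9 60 [[0.27, -0.04, -0.63, 0.23, -0.48, -0.38]]
1.31 60 [[0.24, 0.08, -0.36, 0.15, -0.62, -0.27]]
[-0.12, -0.12, 3.83] [0.001, -0.003, 0.0]
[-0.12, -0.73, 3.8] [0.106, -0.003, 0.0]
```

Request:
step_arm --xyz '[[0,0,-2],[0,0,-2],[0,0,-2],[0,0,-2],[0,0,-2]]' --angular '[[0,0,0],[0,0,0],[0,0,0],[0,0,0],[0,0,0]]' --hand '[3.2,3.2,3.2,3.2,3.2]'

```text
clock: 5.55
eef_pos: [427.0, -56.2, 98.9]
tool_rot: [-2.865, -0.003, -1.504]
contact_force: [-0.5, 0.6, -0.1]
width: 30.5
finger_force: 0.0
```

Request:
step_arm --xyz '[[-0.1,-0.1,1.5],[-0.1,-0.1,3],[-0.1,-0.1,4.2],[-0.1,-0.1,5.2],[-0.1,-0.1,5.8]]' --angular '[[0,0,0],[0,0,0],[0,0,0],[0,0,0],[0,0,0]]' --hand '[3.2,3.2,3.2,3.2,3.2]'

```text
clock: 6.05
eef_pos: [443.7, -54.2, 42.8]
tool_rot: [-2.866, -0.003, -1.504]
contact_force: [-0.8, 0.1, 0.1]
width: 31.6
finger_force: 0.0
```

Request:
step_arm --xyz '[[0,0,0],[0,0,0],[0,0,0],[0,0,0],[0,0,0]]' --angular '[[0,0,0],[0,0,0],[0,0,0],[0,0,0],[0,0,0]]' --hand '[1.5,0.5,0.5,0.5,0.5]'

```text
clock: 6.55
eef_pos: [445.3, -53.7, 44.9]
tool_rot: [-2.861, -0.002, -1.504]
contact_force: [2.2, -2.2, 0.0]
width: 10.9
finger_force: 30.0
```

Run:
```python
from h import *
s=get_state();print(s["eef_pos"],s["contact_force"].round(1),s["width"],s["finger_force"])
C=Rn.from_euler('xyz',s["tool_rot"]).as_matrix(); g=s["eef_pos"]-(19+OFF)*C[:,2]; print(g, bar(.065))
rows([(.065,74),(.12,74),(.18,74),(.25,73),(.32,72),(.4,71)])
```

```text
[445.34873866 -53.72679032  44.905774  ] [ 2.2 -2.2  0. ] 10.912042864070933 29.996178666333435
[429.31293478 -54.66799726 100.63697821] [427.83101516 -52.67380155  99.58901732]
[[-0.22, 0.17, 0.06], [-0.22, -0.32, -1.17], [-0.22, -0.92, -2.47], [-0.21, -1.82, -3.95], [-0.21, -2.82, -5.37], [-0.2, -4.07, -6.92]] [[-0.001, -0.002, 0.001], [-0.001, -0.002, 0.001], [-0.001, -0.002, 0.001], [0.016, -0.002, 0.001], [0.034, -0.002, 0.001], [0.051, -0.002, 0.001]]
```

Request:
step_arm --xyz '[[0,-0.2,-0.6],[0,-0.5,-1.25],[0,-1.1,-2.5],[0,-2.0,-4.0],[0,-3.0,-5.4]]' --angular '[[0,0,0],[0,0,0],[0,0,0],[0.016,0,0],[0.034,0,0]]' --hand '[0.5,0.5,0.5,0.5,0.5]'

```text
clock: 7.05
eef_pos: [457.4, -53.0, 103.9]
tool_rot: [-2.831, -0.003, -1.505]
contact_force: [4.6, 1.5, -8.0]
width: 11.3
finger_force: 30.0
```

```bash
cat >> h.py <<'E'
def st():
    s=get_state(); C=Rn.from_euler('xyz',s["tool_rot"]).as_matrix(); g=s["eef_pos"]-(19+OFF)*C[:,2]; v=g-H
    print(s["clock"],g.round(1),"angle",np.arctan2(v[2],-v@xd).round(3),"rad",np.hypot(v[2],v@xd).round(1),"F",s["contact_force"].round(1),s["width"].round(1),s["finger_force"].round(0)); return s
E
python3 - <<'E'
from h import *
s=st()
rows([(.38,71),(.46,70),(.54,69),(.62,68),(.7,67)],s)
E
```

```text
Traceback (most recent call last):
  File "h.py", line 58, in st
    print(s["clock"],g.round(1),"angle",np.arctan2(v[2],-v@xd).round(3),"rad",np.hypot(v[2],v@xd).round(1),"F",s["contact_force"].round(1),s["width"].round(1),s["finger_force"].round(0)); return s
                                                                                                                                           ^^^^^^^^^^^^^^^^
AttributeError: 'float' object has no attribute 'round'
```

```bash
sed -i 's/s\["width"\].round(1),s\["finger_force"\].round(0)/round(float(s["width"]),1),round(float(s["finger_force"]))/' h.py
python3 - <<'E'
from h import *
s=st()
rows([(.38,71),(.46,70),(.54,69),(.62,68),(.7,67)],s)
E
```

```text
7.05 [439.7 -54.  159.2] angle 0.319 rad 239.8 F [ 4.6  1.5 -8. ] 11.3 30
[[-0.22, -1.01, -1.17], [-0.22, -2.39, -2.61], [-0.22, -3.89, -3.93], [-0.21, -5.48, -5.15], [-0.21, -7.16, -6.24]] [[0.021, -0.003, -0.0], [0.039, -0.003, -0.0], [0.056, -0.003, -0.0], [0.074, -0.003, -0.0], [0.091, -0.003, -0.0]]
```

Tracking well: radius 239.8 and about 8 N, as expected. Continuing along the arc.

Request:
step_arm --xyz '[[0,-1.0,-1.2],[0,-2.4,-2.6],[0,-3.9,-3.95],[0,-5.5,-5.15],[0,-7.15,-6.25]]' --angular '[[0.02,0,0],[0.04,0,0],[0.056,0,0],[0.074,0,0],[0.09,0,0]]' --hand '[0.5,0.5,0.5,0.5,0.5]'

```text
clock: 7.55
eef_pos: [501.6, -50.3, 183.7]
tool_rot: [-2.75, -0.003, -1.506]
contact_force: [-11.7, 3.4, 1.0]
width: 11.1
finger_force: 30.0
```

Run:
```python
from h import *
s=st()
rows([(.76,67),(.84,66),(.92,65),(1.0,65),(1.06,65)],s)
```

```text
7.55 [479.5 -51.5 237.3] angle 0.685 rad 242.5 F [-11.7   3.4   1. ] 11.1 30
[[-0.25, -1.8, -0.58], [-0.25, -3.68, -1.3], [-0.25, -5.62, -1.87], [-0.26, -7.49, -2.28], [-0.26, -8.91, -2.5]] [[0.01, -0.004, -0.001], [0.028, -0.004, -0.001], [0.045, -0.004, -0.001], [0.045, -0.004, -0.001], [0.045, -0.004, -0.001]]
```

Request:
step_arm --xyz '[[0,-1.8,-0.6],[0,-3.65,-1.25],[0,-5.6,-1.85],[0,-7.5,-2.3],[0,-8.9,-2.5]]' --angular '[[0.01,0,0],[0.03,0,0],[0.045,0,0],[0.045,0,0],[0.045,0,0]]' --hand '[0.5,0.5,0.5,0.5,0.5]'

```text
clock: 8.05
eef_pos: [577.0, -45.3, 244.6]
tool_rot: [-2.698, -0.004, -1.505]
contact_force: [-7.0, 2.1, 2.3]
width: 11.1
finger_force: 30.0
```

Run:
```python
from h import *
s=st()
rows([(1.12,65),(1.19,65),(1.26,65),(1.31,65),(1.31,65)],s)
```

```text
8.05 [552.2 -46.8 297. ] angle 1.076 rad 242.1 F [-7.   2.1  2.3] 11.1 30
[[-0.27, -1.04, 0.18], [-0.27, -2.71, 0.22], [-0.27, -4.39, 0.39], [-0.27, -5.57, 0.57], [-0.27, -5.57, 0.57]] [[-0.007, -0.004, 0.0], [-0.007, -0.004, 0.0], [-0.007, -0.004, 0.0], [-0.007, -0.004, 0.0], [-0.007, -0.004, 0.0]]
```

Request:
step_arm --xyz '[[0,-1.2,0.1],[0,-2.7,0.2],[0,-4.2,0.4],[0,-5.5,0.55],[0,-5.5,0.55]]' --angular '[[0,0,0],[0,0,0],[0,0,0],[0,0,0],[0,0,0]]' --hand '[0.5,0.5,0.5,0.5,0.5]'

```text
clock: 8.55
eef_pos: [632.2, -41.2, 265.3]
tool_rot: [-2.691, -0.004, -1.504]
contact_force: [-0.2, -0.3, 4.7]
width: 11.1
finger_force: 30.0
```

Run:
```python
from h import *
s=st()
for c in ("side","scene"):
    d=camera(c); print([(np.round(x["position"],1).tolist(),round(x["conf"],2)) for x in mark_of(c,"guard_bar")],[(np.round(x["position"],1).tolist(),round(x["conf"],2)) for x in mark_of(c,"idler_knob")])
cv2.imwrite("pics/s3.png",d["image"])
```

```text
8.55 [607.  -42.7 317.5] angle 1.319 rad 241.1 F [-0.2 -0.3  4.7] 11.1 30
[([604.9, -41.6, 317.3], 0.67)] [([519.7, -92.8, 51.8], 0.6)]
[([603.8, -43.0, 315.7], 0.56)] []
```

View pics/s3.png

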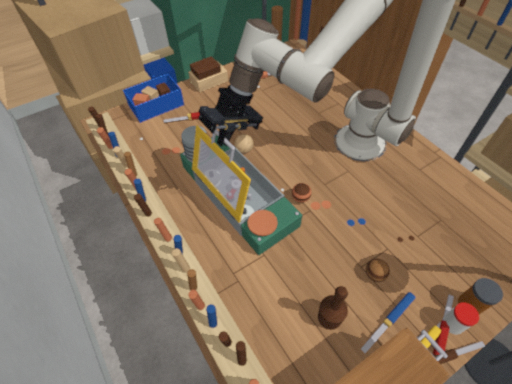

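The guard stands at about 75°, and both cameras put the bar at (604,-42,316). Releasing and backing off.

Request:
step_arm --xyz '[[0,0,0],[0,0,0],[0,0,0],[0,0,0],[0,0,-1]]' --angular '[[0,0,0],[0,0,0],[0,0,0],[0,0,0],[0,0,0]]' --hand '[3.4,3.4,3.4,3.4,3.4]'

```text
clock: 9.35
eef_pos: [625.2, -41.4, 269.0]
tool_rot: [-2.7, -0.003, -1.505]
contact_force: [0.3, -0.1, 0.2]
width: 33.5
finger_force: 0.0
```

Request:
step_arm --xyz '[[0,0,-3],[0,0,-6],[0,0,-9],[0,0,-11],[0,2,-12]]' --angular '[[0,0,0],[0,0,0],[0,0,0],[0,0,0],[0,0,0]]' --hand '[3.4,3.4,3.4,3.4,3.4]'

```text
clock: 9.85
eef_pos: [557.9, -45.5, 375.0]
tool_rot: [-2.688, -0.003, -1.504]
contact_force: [-0.6, 0.2, -0.7]
width: 33.6
finger_force: 0.0
```

```bash
cat >> h.py <<'E'
KN=D-55*xd-43*yd; KN[2]=61; KS=D-55*xd+43*yd; KS[2]=61
PV=D+35*xd+61*zz
def knob(a): b=np.arctan2(-43,-90)-a; return PV+100*(np.cos(b)*xd+np.sin(b)*yd)
TK=83
def RK(f=0): return Rt(W+f,np.radians(TK),W)
def tk(p,d=0): return p+(19+OFF-d)*RK().as_matrix()[:,2]
E
python3 - <<'E'
from h import *
s=st(); d=camera("scene"); print([(np.round(x["position"],1).tolist(),round(x["conf"],2)) for x in mark_of("scene","guard_bar")])
print(s["joint_positions"].round(2),KN,KS,knob(0),knob(.9))
for f in (0,np.pi):
  for p in (knob(0),knob(.9)):
    for dd in (0,110): print(round(f),dd,[b.round(2).tolist() for b in ik(tk(p,dd),RK(f),12)])
go(tk(KN,230),RK(0));go(tk(KN,230),RK(np.pi))
E
```

```text
9.85 [532.6 -47.1 427.1] angle 1.197 rad 368.6 F [-0.6  0.2 -0.7] 33.6 0
[([607.4, -40.2, 317.3], 0.67)]
[ 0.26 -0.07 -0.21  0.11 -1.   -0.23] [520.00224634 -89.58576622  61.        ] [514.24455631  -3.77872103  61.        ] [519.77975091 -89.71101448  61.        ] [514.32778725  -2.88891633  61.        ]
0 0 [[0.14, 0.39, -0.55, 0.02, -0.51, 1.48]]
0 110 [[0.14, 0.21, -0.45, 0.01, -0.79, 1.48]]
0 0 [[0.33, 0.37, -0.6, 0.07, -0.49, 1.25]]
0 110 [[0.34, 0.19, -0.49, 0.05, -0.77, 1.27]]
3 0 [[0.14, 0.39, -0.55, 0.02, -0.51, -1.66]]
3 110 [[0.15, 0.21, -0.45, 0.01, -0.79, -1.66]]
3 0 [[0.33, 0.37, -0.6, 0.07, -0.48, -1.89]]
3 110 [[0.34, 0.19, -0.5, 0.05, -0.77, -1.87]]
[4.1, 11.43, 10.18] [-0.255, -0.259, -1.555]
[4.1, 11.43, 10.18] [-0.259, 0.255, 1.556]
```

Request:
step_arm --xyz '[[1,4,0],[2,8,0],[3,11.5,1],[4,11.5,4],[4.1,11.5,6]]' --angular '[[-0.02,-0.02,-0.14],[-0.05,-0.05,-0.28],[-0.07,-0.07,-0.42],[-0.09,-0.09,-0.56],[-0.115,-0.115,-0.7]]' --hand '[5,5,5,5,5]'

```text
clock: 10.45
eef_pos: [480.9, -92.9, 266.2]
tool_rot: [-2.871, -0.148, -0.803]
contact_force: [0.4, 0.2, -0.2]
width: 49.7
finger_force: 0.0
```

Run:
```python
from h import *
s=st();go(tk(KN,150),RK(0))
```

```text
10.45 [464.  -97.7 321.5] angle 0.855 rad 314.7 F [ 0.4  0.2 -0.2] 49.7 0
[0.07, 0.97, 11.69] [-0.137, -0.14, -0.851]
```

Request:
step_arm --xyz '[[0,0.2,2],[0,0.5,4],[0,0.7,6],[0,0.9,9],[0.1,1,11.7]]' --angular '[[-0.02,-0.02,-0.14],[-0.045,-0.045,-0.28],[-0.07,-0.07,-0.42],[-0.09,-0.09,-0.56],[-0.115,-0.115,-0.7]]' --hand '[5,5,5,5,5]'

```text
clock: 10.95
eef_pos: [510.2, -90.0, 152.1]
tool_rot: [-3.1, -0.143, -0.085]
contact_force: [0.3, 0.9, 1.1]
width: 50.0
finger_force: 0.0
```

Run:
```python
from h import *
s=st();go(tk(KN,150),RK(0))
d=camera("wrist"); print([(n,np.round(x["position"],1).tolist(),round(x["conf"],2)) for n in ("idler_knob","guard_bar","drive") for x in mark_of("wrist",n)])
cv2.imwrite("pics/w4.png",d["image"]); np.savez("w4.npz",**d)
hsv=cv2.cvtColor(d["image"],cv2.COLOR_BGR2HSV); m=(hsv[...,0]>5)&(hsv[...,0]<17)&(hsv[...,1]>180)&(hsv[...,2]>120)
P=cloud(d,m); P=P[(np.hypot(P[:,0]-520,P[:,1]+90)<35)&(P[:,2]>25)]; print(len(P),P.mean(0) if len(P) else 0,P[P[:,2]>68].mean(0) if len(P) else 0)
```

```text
10.95 [501.8 -91.8 209.4] angle 0.64 rad 209.9 F [0.3 0.9 1.1] 50.0 0
[-0.13, 0.04, -0.05] [-0.022, -0.024, -0.15]
[('idler_knob', [523.9, -94.8, 56.7], 0.92), ('drive', [570.5, -45.9, 0.6], 0.7)]
203 [523.40183189 -91.60796693  71.13816892] [523.35775431 -91.66775874  71.37161719]
```

View pics/w4.png

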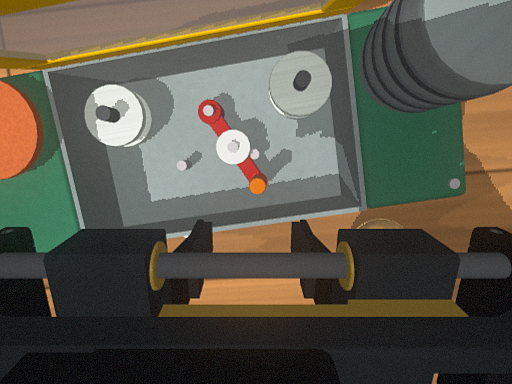

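The wrist view shows the orange knob at px (258,185), which gives (523,-92) with its top at 71, matching expectations to 3 mm. Going down over it.

```bash
cat >> h.py <<'E'
KN=np.array([523.3,-91.7,61]); PV=KN+90*xd+43*yd
E
python3 - <<'E'
from h import *
go(tk(KN,50),RK()); go(tk(KN,0),RK())
E
```

```text
[-0.0, 0.48, 10.08] [-0.022, -0.024, -0.157]
[-0.11, 0.6, 15.07] [-0.022, -0.024, -0.157]
```

Request:
step_arm --xyz '[[0,0.4,2],[0,0.5,4],[0,0.5,6],[0,0.5,8.5],[0,0.5,10]]' --angular '[[-0.02,-0.022,-0.14],[-0.022,-0.024,-0.157],[-0.022,-0.024,-0.157],[-0.022,-0.024,-0.157],[-0.022,-0.024,-0.157]]' --hand '[5,5,5,5,5]'

```text
clock: 11.65
eef_pos: [524.6, -92.0, 54.6]
tool_rot: [-3.141, -0.125, 0.066]
contact_force: [-0.8, -0.3, 0.1]
width: 50.1
finger_force: 0.0
```

Run:
```python
from h import *
s=st();go(tk(KN,0),RK(0))
d=camera("wrist"); cv2.imwrite("pics/w5.png",d["image"])
```

```text
11.65 [517.4 -92.5 112.1] angle 0.182 rad 155.4 F [-0.8 -0.3  0.1] 50.1 0
[-0.07, -0.03, 5.15] [-0.001, -0.003, -0.001]
```

View pics/w5.png

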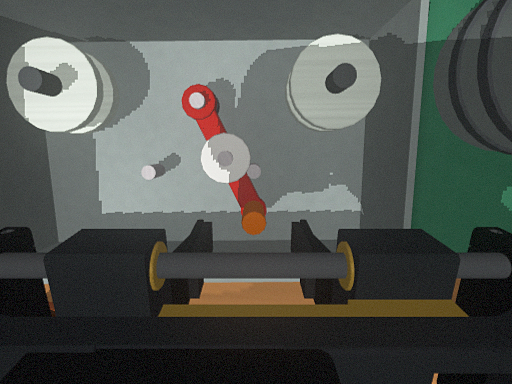

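The knob sits at px (254,222), centred between the finger tips. Going down, then closing.

Request:
step_arm --xyz '[[0,0,1.5],[0,0,3],[0,0,4.2],[-0.05,0,5.1],[-0.05,0,5.1]]' --angular '[[0,0,0],[0,0,0],[0,0,0],[0,0,0],[0,0,0]]' --hand '[5,5,5,5,5]'

```text
clock: 12.2
eef_pos: [529.5, -91.5, 3.0]
tool_rot: [-3.141, -0.122, 0.067]
contact_force: [-0.2, -0.3, 0.1]
width: 50.1
finger_force: 0.0
```

Request:
step_arm --xyz '[[0,0,0],[0,0,0],[0,0,0],[0,0,0],[0,0,0]]' --angular '[[0,0,0],[0,0,0],[0,0,0],[0,0,0],[0,0,0]]' --hand '[1,1,1,1,1]'

```text
clock: 12.7
eef_pos: [529.5, -91.8, 3.6]
tool_rot: [3.141, -0.122, 0.068]
contact_force: [-1.6, -4.9, 4.1]
width: 18.0
finger_force: 2.6
```

```bash
cat >> h.py <<'E'
def krows(al,s):
    C=Rn.from_euler('xyz',s["tool_rot"])
    print([(C.inv().apply(knob(a)-knob(al[0]))/10).round(2).tolist() for a in al[1:]])
E
python3 - <<'E'
from h import *
s=st(); krows([0,.1,.2,.3,.4,.5,.6,.7,.8,.9,.94],s)
E
```

```text
12.7 [522.5 -92.3  61.2] angle -0.153 rad 149.5 F [-1.6 -4.9  4.1] 18.0 3
[[-0.38, -0.92, -0.05], [-0.67, -1.88, -0.08], [-0.86, -2.86, -0.11], [-0.95, -3.86, -0.12], [-0.95, -4.85, -0.12], [-0.84, -5.85, -0.1], [-0.64, -6.83, -0.08], [-0.34, -7.78, -0.04], [0.05, -8.7, 0.0], [0.23, -9.05, 0.03]]
```

Request:
step_arm --xyz '[[-0.2,-0.45,0],[-0.4,-0.9,0],[-0.65,-1.9,-0.1],[-0.85,-2.85,-0.1],[-0.95,-3.85,-0.1]]' --angular '[[0,0,0],[0,0,0],[0,0,0],[0,0,0],[0,0,0]]' --hand '[1,1,1,1,1]'

```text
clock: 13.2
eef_pos: [514.7, -55.7, 3.4]
tool_rot: [3.14, -0.117, 0.066]
contact_force: [-3.2, -8.9, 6.8]
width: 17.0
finger_force: 30.0
```

```bash
cat >> h.py <<'E'
def kst():
    s=st(); C=Rn.from_euler('xyz',s["tool_rot"]).as_matrix(); v=s["eef_pos"]-(19+OFF)*C[:,2]-PV
    print("idler",(np.arctan2(-43,-90)-np.arctan2(v@yd,v@xd)+np.pi)%(2*np.pi)-np.pi,"r",np.hypot(v@xd,v@yd)); return s
E
python3 - <<'E'
from h import *
s=kst(); krows([.4,.5,.6,.7,.8,.9,.94],s)
E
```

```text
13.2 [508.  -56.1  61. ] angle -0.143 rad 161.4 F [-3.2 -8.9  6.8] 17.0 30
idler 0.38328894899814925 r 103.12171967100556
[[0.0, -1.0, -0.0], [0.1, -1.99, 0.01], [0.31, -2.97, 0.03], [0.6, -3.93, 0.06], [0.99, -4.85, 0.11], [1.17, -5.2, 0.13]]
```

Request:
step_arm --xyz '[[0.1,-1,0],[0.25,-2,0],[0.5,-3,0],[0.8,-3.95,0.05],[1.1,-4.7,0.1]]' --angular '[[0,0,0],[0,0,0],[0,0,0],[0,0,0],[0,0,0]]' --hand '[1,1,1,1,1]'

```text
clock: 13.7
eef_pos: [521.0, -8.8, 2.9]
tool_rot: [3.139, -0.114, 0.065]
contact_force: [-6.5, -11.1, 8.0]
width: 17.2
finger_force: 30.0
```

Run:
```python
from h import *
s=kst()
```

```text
13.7 [514.4  -9.   60.5] angle -0.155 rad 152.0 F [ -6.5 -11.1   8. ] 17.2 30
idler 0.8512395118573863 r 101.56004493286271
```

Request:
step_arm --xyz '[[0.1,-0.2,0],[0.2,-0.4,0],[0.3,-0.6,0],[0.4,-0.8,0],[0.4,-0.8,0]]' --angular '[[0,0,0],[0,0,0],[0,0,0],[0,0,0],[0,0,0]]' --hand '[1,1,1,1,1]'

```text
clock: 14.2
eef_pos: [521.6, -5.7, 2.7]
tool_rot: [3.133, -0.106, 0.065]
contact_force: [-2.2, -31.0, 7.8]
width: 17.1
finger_force: 30.0
```

Run:
```python
from h import *
s=kst()
d=camera("wrist"); cv2.imwrite("pics/w6.png",d["image"])
print([(n,np.round(x["position"],1).tolist(),round(x["conf"],2)) for n in ("idler_knob","idler_pivot") for x in mark_of("wrist",n)])
d=camera("side");print([(n,np.round(x["position"],1).tolist(),round(x["conf"],2)) for n in ("idler_knob","guard_bar") for x in mark_of("side",n)])
```

```text
14.2 [515.4  -5.6  60.4] angle -0.157 rad 150.8 F [ -2.2 -31.    7.8] 17.1 30
idler 0.8866979999719602 r 101.81292028713345
[('idler_knob', [517.2, -7.3, 56.0], 0.64), ('idler_pivot', [611.7, -39.4, 54.7], 0.92)]
[('idler_knob', [518.5, -5.2, 55.4], 0.63), ('guard_bar', [604.9, -42.2, 314.4], 0.95)]
```

View pics/w6.png

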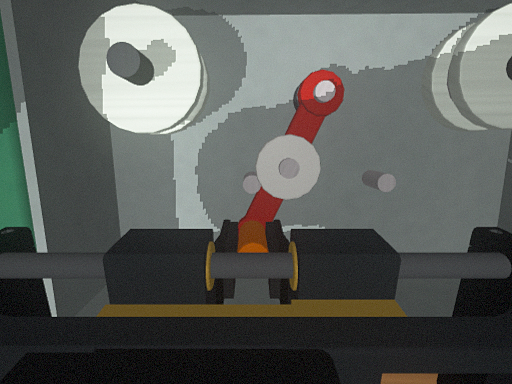

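The knob is between the pads at px (253,250) and the red arm rests on its stop stud at (252,183). The force jump to 31 N confirms the stop. I'll ease the push slightly, then hand in.

Request:
step_arm --xyz '[[0,0.1,0],[0,0.2,0],[0,0.2,0],[0,0.2,0],[0,0.2,0]]' --angular '[[0,0,0],[0,0,0],[0,0,0],[0,0,0],[0,0,0]]' --hand '[1,1,1,1,1]'

```text
clock: 15.0
eef_pos: [521.6, -6.0, 2.7]
tool_rot: [3.135, -0.107, 0.065]
contact_force: [-5.6, -20.6, 9.3]
width: 17.2
finger_force: 30.0
```

Run:
```python
from h import *
s=kst(); f=s["contact_force"]
if f[1]<-14 and s["width"]>15: print(hand_in())
```

```text
15.0 [515.4  -6.   60.4] angle -0.157 rad 150.8 F [ -5.6 -20.6   9.3] 17.2 30
idler 0.8824232338910871 r 101.68067615028595
the job is handed in; nothing more can be done
None
```

The guard is up at about 75° and stays there on its own hinge, and the gripper is holding the idler arm against its stop (about 0.88 rad by my estimate, 21 N sideways push); handed in at 15 s.

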